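# Meter one sample tube from the feed box onto the rocking mixer

### The job

Pull the slide gate under the feed box partway open, just far enough that only the tube in the lane farthest from the gate's grip drops and rolls down the chute, then push the gate fully shut with the other two tubes still inside. Lay that tube gently, without dropping it, in the empty notches of the rocking mixer, lengthwise like the tube already there, and let go; then push the mixer's start lever fully over, away from the robot. Leave the tube already on the mixer and the things standing around where they are.

Things in the scene. Friction and masses are not known exactly. Their poses are not given: they have to be found in the camera images.
- feedbox: Fixed feed box on two white side panels. Origin on the bench under its middle; x along the lanes, y the way the gate opens, z up. Three open-topped lanes, centres y = -40, 0, +40 mm, each 35 wide, 130 long, a tube in each. Lane floor = gate plate, top at z 120 mm. Clear end walls (x = +-68 mm) reach z 227 mm; the -y wall (y = -60 mm) reaches 172 mm. Two white panels (x = +-68) below.
- lip_rim (a point): Middle of the rim of the feed box's clear flared lip, which leans out over the gate's grip on the +y side, from (y 60, z 170) to this rim at (y 120, z 240) mm, 146 mm long in x. Nothing but the lip is above the grip.
- gate (a joint): Slide gate, m: 0 = fully shut (a hard stop), grows as it is pulled along the feed box's +y, to 0.13. Stays where left (3 N friction). Starts 0 to 10 mm ajar. Its edge uncovers the lanes from y = -60 mm on: the first tube (y = -40 lane) drops at about 0.037, the second (y = 0 lane) is held up to 0.06 at least; 0.042 to 0.055 frees only the first.
- gate_grip (a point): Grip point of the gate: on the axis of a round grey stub, 20 mm diameter, 42 mm from its root and 26 mm from its rounded end. The stub rises from the gate's outer end leaning 40 degrees from vertical towards the feed box's +y; point axes parallel to the feed box. The lip overhangs it, so take it along the stub's axis, hand leaning away from the box; closing along the feed box's x is clear.
- chute_end (a point): Centre that the freed tube has at the end of the chute, lying along the feed box's x, 46 mm above the bench. Two rails (36 mm wide, 58 mm gap between, open to the bench) slope 12 degrees down towards -y under all lanes to two 58 mm high stop posts at the tube's -y side, in line with the rails; the tube rolls there in about 1 s. Fingers fit either side of the tube's middle.
- tube1_mid (a point): Centre of the tube to be metered out, at first in the lane y = -40 mm, farthest from the grip. Capped sample tube, white with a grey cap, 120 mm long, 32 mm diameter, about 60 g, lying along its own x axis (cap at -x). It rolls, so its y and z axes may point anywhere round x.
- tube2_mid (a point): Centre of the same kind of tube in the middle lane; must stay in the feed box.
- tube3_mid (a point): Centre of the same kind of tube in the lane nearest the grip; must stay in the feed box.
- notch_empty (a point): Centre of a tube lying properly in the mixer's empty V notches (mixer's -y side), 83 mm above the bench; x along the tube, z up. Two V notches 42 mm either side of this point along x, 12 mm thick, 72 mm free between them for fingers down to 51 mm above the bench; arms reach 85 mm above the bench. The mixer is a fixed white box, 236 x 180 x 45 mm, long side along x.
- notch_loaded (a point): The same for the mixer's other pair of notches, 90 mm to the +y side, where a tube of the same kind already lies.
- tube_loaded_mid (a point): Centre of the tube already on the mixer, 120 x 32 mm, loose; leave it.
- start (a joint): Start lever of the mixer, rad: 0 = off, leaning towards the mixer's -x (the robot), 1.0 = fully over to +x (hard stop). It stays where it is left; a push of a few newtons near its tip moves it.
- start_tip (a point): Tip of the mixer's start lever, a 60 mm long stub on a small block at the mixer's robot-side end, midway between the notch rows. Over the full swing it moves about 58 mm along the mixer's +x (same x axis as notch_empty), rising and falling a few mm.
- tipbox: Bystander: grey tip box, 85 x 120 mm, 49 mm high, with an upright clear lid to 113 mm at its +x side; loose. Origin at the centre of its underside.
- tape: Bystander: roll of paper tape lying flat, 90 mm diameter, 24 mm high; loose. Origin at the centre of its underside.
- bottle: Bystander: amber bottle, 64 mm diameter, 150 mm high; loose. Origin at the centre of its underside.
There are look-alikes about, which are no part of the job. What is shaped like the part that bears tube1_mid but green is not meant.

How it is judged:
By the outcome, as a careful person would: the job done as asked, in the order asked, and still so for the second after the job is handed in, with the robot touching nothing.
It also fails if it takes over 51 s, if anything falls off the work surface, if the arm or the gripper's body presses on something with over 40 N, if the wrist force passes 120 N, or if a joint passes its speed limit or range.

### The arm

A 6-joint arm with a two-finger parallel gripper is mounted at the origin on the work surface. World frame = base frame: x ahead of the robot, y to its left, z up, the work surface at z = 0. Lengths are in m, angles in degrees, forces in N, time in s.
With the tool pointing down it reaches from about 0.4 to 0.825 m from the base axis. Payload 7 kg.
Tool frame: the origin (TCP) lies on the centre line of the jaws, within the pads' length; the fingertips stand 14 mm ahead of it and the grasp point (between the pads) lies 5 mm behind it; z points along the fingers, x is the direction in which the jaws open and shut, and the axes are right-handed (so a half turn about z gives the same grasp; the last joint's range is limited). The gripper opens to 88 mm and grips with 3 to 60 N. Pads are 19 mm wide; open, the fingers measure 130 mm over their backs; the gripper's body (78 mm by 193 mm) begins 47 mm behind the grasp point.
Start: joints at [80.793, 20.546, 0.682, 0, -70.136, -16.507], TCP at [0.293, 0.608, 0.241] pointing down, gripper open.
Joint ranges: [-176.03, 176.03], [-82.01, 121.73], [-58.28, 71.71], [-173.87, 95.51], [-174.79, -0.11], [-173.66, 173.66]. Speed limits (degrees/s): [136.94, 136.94, 172.46, 180, 180, 180].

### API

Orientations are given as [roll, pitch, yaw] about the fixed x, y, z axes, in that order (R = Rz(yaw) Ry(pitch) Rx(roll)).
In Python, from plant import * gives the robot as it stands.
- The arm moves only by the shell command python3 -m handwheel 'ROWS' [OPENING]. ROWS is JSON, a list of rows, each a list of 2 entries, a list of its own where there are three numbers: the shift along the tool's x, y, z each as a share of 0.2 m, from -1 to 1, then the turn, a rotation vector about the tool's x, y, z each as a share of 360 degrees, from -1 to 1. In form: [[[tx, ty, tz], [ax, ay, az]], ...]. A call has 1 to 5 rows; each row is the pose to reach, as a shift and turn from the pose commanded when the call began, along the tool's axes at that moment, turning the shorter way round; what a row does not reach only later rows make up. A row lasts 1/12 s, in which the tool goes at most 41.7 mm and 7.16 degrees, less where a joint would pass 70% of its speed; a pose out of reach is approached as far as the arm can. A call with a number of a shift or a turn outside -1 to 1 is refused whole. A call with a gripper value outside its range is refused whole. OPENING is the closure, from -1 (fully open) to 1 (shut), set as the call begins (- or left out, the last holds). The fingers move at their own pace and stop on an object; the grip force is fixed at half the most. Time passes only in rows, so rows that repeat a pose let the fingers close. It gives the time, the measured TCP pose, the force and the opening at its end, in the units of the state.
- get_obs(): the state, without advancing time (a new reading comes with each control period).
- snapshot(name): name is "scene" or "side" or "wrist"; returns a dict with "color" (420x560x3 uint8, red, green, blue), "z_map" (420x560 float32, m along the optical axis (not along the pixel's ray), 0 where there is no reading), "intrinsics" (3x3 intrinsics, pixels), "rvec" (rotation vector, rad) and "tvec" (3), from world to camera coordinates, as OpenCV has them. Camera axes: x right, y down, z forward; pixel columns grow to the right and rows downward; lengths in m; the calibration is good to about 2 mm. A picture is of the moment at which its call begins.
- close_job(): hands the job in, once; it reports no verdict.
The state is a dict: "clock": time; "joint_pos": joint angles; "qvel": joint speeds; "tau": joint torques, N m; "tool_pos": TCP position; "orientation": TCP orientation; "force": force on the tool from outside, world axes, zero at the start; "moment": the same for the moment, N m; "opening": finger opening in m.
Only numpy, scipy, OpenCV 4.12 (cv2) and the standard library are available. Lean on these libraries where they do the work, as an engineer would, in place of code of your own. Each camera call takes 0.05 s, during which the arm holds its last target. There are 200 camera calls.

## Working session

There is one attempt and no reset: what is moved stays moved. The work goes in short steps, Python scripts to look and compute and a shell command to move; the robot and the scene stay as the last step left them, time stands still between calls to the robot, and variables do not carry over. Pictures are saved under pics/ and viewed, about 8 in all and at most 12, crops included, and the job is handed in when it is done.

```bash
ls; mkdir -p pics; cat > h.py <<'E'
import numpy as np, cv2
from scipy.spatial.transform import Rotation as R
from plant import *
def save(n,tag):
    s=snapshot(n); np.savez('%s.npz'%tag,**s); cv2.imwrite('pics/%s.png'%tag,s['color'][:,:,::-1]); return s
def load(tag): return dict(np.load('%s.npz'%tag))
def cloud(s):
    K=s['intrinsics'];Rm=cv2.Rodrigues(s['rvec'])[0];z=s['z_map'];v,u=np.mgrid[:z.shape[0],:z.shape[1]]
    p=np.stack([(u-K[0,2])/K[0,0]*z,(v-K[1,2])/K[1,1]*z,z],-1)-s['tvec'].ravel()
    return np.where(z[...,None]>0,p@Rm,np.nan)
def proj(s,P): return cv2.projectPoints(np.array(P,float).reshape(-1,1,3),s['rvec'],s['tvec'],s['intrinsics'],None)[0].reshape(-1,2)
def rows(pos,Rt,p0=None,R0=None):
    """shift/turn shares from commanded pose (p0,R0)"""
    o=get_obs()
    if p0 is None:p0=o['tool_pos']
    if R0 is None:R0=R.from_euler('xyz',o['orientation'],degrees=True)
    return (R0.inv().apply(np.array(pos)-p0)/.2).round(4),((R0.inv()*Rt).as_rotvec(degrees=True)/360).round(4)
E
python3 - <<'E'
from h import *
print(get_obs())
a=save('scene','sc0');b=save('side','sd0')
for s in(a,b): print(s['intrinsics'],s['rvec'].ravel(),s['tvec'].ravel(), -cv2.Rodrigues(s['rvec'])[0].T@s['tvec'].ravel())
cv2.imwrite('pics/both.png',cv2.resize(np.hstack([a['color'],b['color']])[:,:,::-1],(800,300),interpolation=cv2.INTER_AREA))
E
```

```text
pics
{'clock': 0.0, 'joint_pos': array([ 8.07923130e+01,  2.05911700e+01,  6.33211969e-01, -1.90892847e-02,
       -7.01371183e+01, -1.65049421e+01]), 'qvel': array([ 0.10808656,  0.03060252,  0.00986314,  0.09583666, -0.05587903,
        0.08022062]), 'tau': array([-1.01523074e-03, -5.82722890e+01,  2.93060213e+01,  6.99709520e+00,
        6.92052490e-03, -1.62214396e-04]), 'tool_pos': array([0.29269889, 0.6077076 , 0.23962465]), 'orientation': array([-1.79990192e+02, -9.62572460e-02, -1.15719138e+02]), 'force': array([-0.0982711 , -0.34098675,  0.71620732]), 'moment': array([ 0.03429312,  0.0231023 , -0.01658036]), 'opening': 0.08785515950649847}
[[534.57575068   0.         274.09293294]
 [  0.         534.57575068 211.19108906]
 [  0.           0.           1.        ]] [ 2.17353381  1.27040836 -0.43111273] [-0.27209138 -0.27957004  1.67907277] [ 1.22993462 -0.40303798  1.13855159]
[[409.63110558   0.         276.86167036]
 [  0.         409.63110558 208.76373458]
 [  0.           0.           1.        ]] [ 0.64056237 -2.74537699  0.9947427 ] [0.49677328 0.28746048 1.06695866] [0.24391646 0.63517198 1.00243669]
```

View pics/sc0.png

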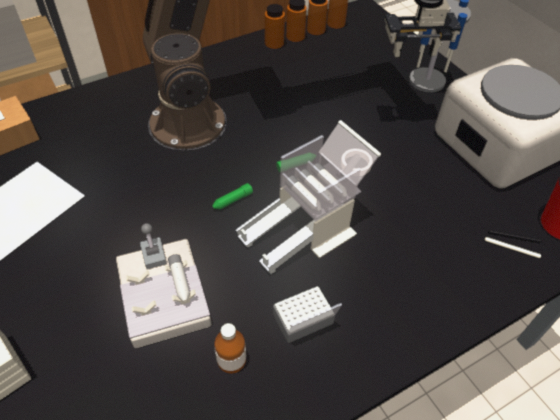

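View pics/sd0.png

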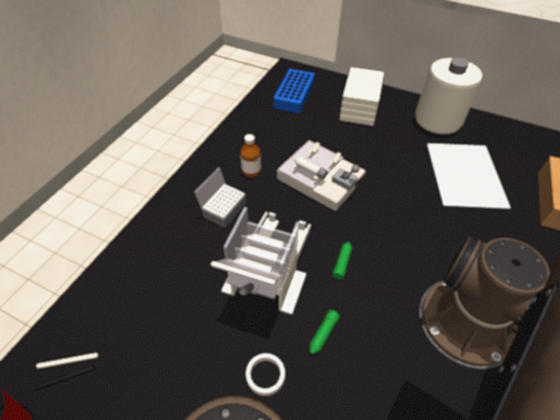

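Scene: mixer at about (163,290) px, feed box at (320,185), chute toward lower left, tip box at (305,312), bottle at (230,348) and the tape ring behind the lip at (357,160). Side: feed box at (265,255), mixer at (320,175), and a gate stub near (245,288). Next I'll enlarge both.

```bash
python3 - <<'E'
from h import *
a=load('sc0');b=load('sd0')
def crop(s,u0,v0,w,h,k): return cv2.resize(s['color'][v0:v0+h,u0:u0+w,::-1],None,fx=k,fy=k,interpolation=cv2.INTER_CUBIC)
cv2.imwrite('pics/c1.png',crop(a,230,110,160,170,3.5))
cv2.imwrite('pics/c2.png',crop(b,190,130,180,180,3.3))
cv2.imwrite('pics/c3.png',crop(a,105,210,120,140,4))
for s in (a,b):
    P=cloud(s); Z=P[...,2]
    print('bench z',np.nanmedian(Z[(P[...,0]>.3)&(P[...,0]<.9)&(abs(P[...,1])<.5)&(abs(Z)<.02)]))
    m=(P[...,0]>.25)&(P[...,0]<1)&(P[...,1]>-.5)&(P[...,1]<.5)&(Z>.03)&(Z<.4)
    n,l,st,c=cv2.connectedComponentsWithStats(m.astype(np.uint8))
    for i in range(1,n):
        if st[i,4]>60:
            q=P[l==i]; print(st[i],q.min(0).round(3),q.max(0).round(3),q.mean(0).round(3))
E
```

```text
bench z -0.0010823068427377965
[ 236  121  145  149 8667] [ 0.315 -0.073  0.03 ] [0.622 0.268 0.248] [0.531 0.128 0.142]
[ 117  224   94  119 7145] [ 0.409 -0.411  0.03 ] [ 0.672 -0.193  0.134] [ 0.553 -0.305  0.056]
[ 274  287   68   51 1905] [ 0.714 -0.104  0.03 ] [0.816 0.022 0.118] [ 0.768 -0.046  0.057]
[ 215  324   31   46 1083] [ 0.739 -0.265  0.03 ] [ 0.802 -0.202  0.155] [ 0.781 -0.238  0.098]
bench z -0.00027031119143949584
[240 134  20  37 543] [ 0.734 -0.254  0.031] [ 0.797 -0.195  0.153] [ 0.758 -0.215  0.091]
[ 277  141   88   64 3005] [ 0.409 -0.409  0.03 ] [ 0.669 -0.185  0.133] [ 0.531 -0.279  0.056]
[ 195  167   50   55 1457] [ 0.712 -0.105  0.03 ] [0.815 0.026 0.115] [ 0.772 -0.033  0.061]
[ 211  207   99   99 5039] [ 0.439 -0.07   0.03 ] [0.619 0.273 0.249] [0.52  0.155 0.158]
```

View pics/c1.png

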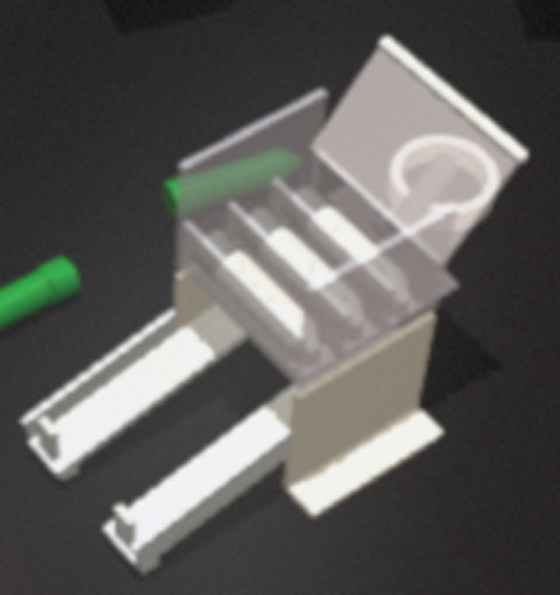

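View pics/c2.png

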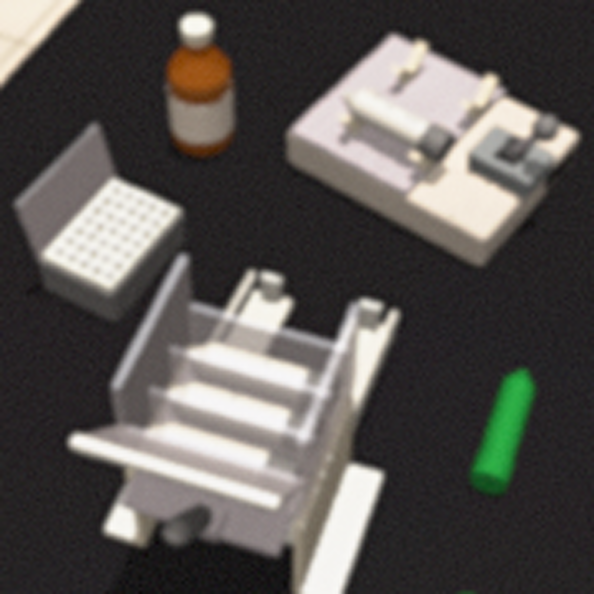

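View pics/c3.png

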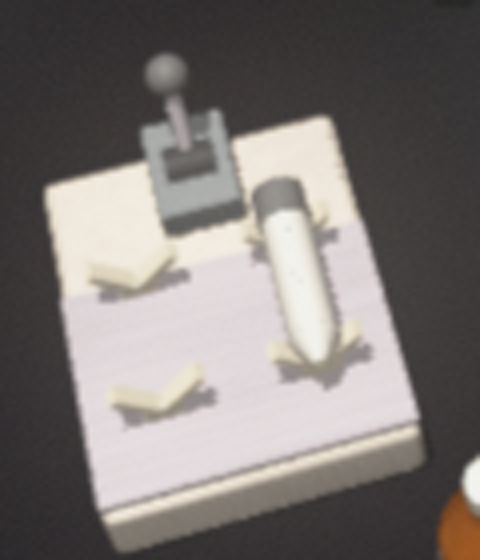

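c1/c2: the rim runs (385,42)–(525,155) in c1 and (75,440)–(280,500) in c2. The stop posts are at (45,435) and (125,520), and the grip stub at c2 (185,525), under the lip. c3: the caps are at the robot end and the lever knob is at (165,73). The empty V notches are at (135,275) and (155,395).

```bash
python3 - <<'E'
from h import *
a=load('sc0');b=load('sd0');PA,PB=cloud(a),cloud(b)
def M(s): return s['intrinsics']@np.hstack([cv2.Rodrigues(s['rvec'])[0],s['tvec'].reshape(3,1)])
def tri(p,q):
    X=cv2.triangulatePoints(M(a),M(b),np.array(p,float),np.array(q,float)).ravel();X=X[:3]/X[3]
    return X, np.abs(proj(a,X)-p).max()
c1=lambda x,y:(230+x/3.5-.4,110+y/3.5-.4); c2=lambda x,y:(190+x/3.3-.4,130+y/3.3-.4); c3=lambda x,y:(105+x/4-.4,210+y/4-.4)
for n,p,q in [('rim-x',c1(385,42),c2(280,500)),('rim+x',c1(525,155),c2(75,440)),('post-x',c1(45,430),c2(370,305)),('post+x',c1(122,510),c2(272,278)),
  ('knob',c3(166,73),c2(545,125)),('lowerEnd wall -x y-60',c1(182,165),c2(350,310)),('wall+x y+60?',c1(455,208),c2(118,388))]:
    X,e=tri(p,q); print(n,X.round(4),'err px',round(e,1))
def box(m,P,n):
    q=np.vstack([P_[m_] for P_,m_ in zip(P,m)]); r=cv2.minAreaRect((q[:,:2]*1000).astype(np.float32)); print(n,len(q),r,q[:,2].mean().round(4)); return q
# rim
inb=lambda P,x0,x1,y0,y1,z0,z1:(P[...,0]>x0)&(P[...,0]<x1)&(P[...,1]>y0)&(P[...,1]<y1)&(P[...,2]>z0)&(P[...,2]<z1)
for P,n in((PA,'A'),(PB,'B')):
    box([inb(P,.4,.7,.2,.3,.236,.26)],[P],'rim'+n)
    box([inb(P,.38,.7,-.45,-.15,.036,.052)],[P],'mixer'+n)
    q=P[inb(P,.38,.7,-.45,-.15,.06,.14)];print('high mixer pts',len(q))
    m=inb(P,.38,.7,-.45,-.15,.06,.14).astype(np.uint8);nn,l,st,c=cv2.connectedComponentsWithStats(m)
    for i in range(1,nn):
        if st[i,4]>5: print(st[i],P[l==i].mean(0).round(4),P[l==i].min(0).round(3),P[l==i].max(0).round(3))
# stub patch in B
for v in range(278,297,2): print(v,[tuple((PB[v,u]*1000).round().astype(int)) if np.isfinite(PB[v,u,0]) else None for u in range(238,258,3)])
E
```

```text
rim-x [0.44   0.2464 0.2409] err px 0.3
rim+x [0.5805 0.2657 0.2414] err px 0.1
post-x [ 0.5021 -0.064   0.053 ] err px 0.4
post+x [ 0.5923 -0.0503  0.0572] err px 0.5
knob [ 0.4246 -0.2787  0.1213] err px 0.2
lowerEnd wall -x y-60 [0.4646 0.0693 0.2236] err px 1.1
wall+x y+60? [0.5847 0.2078 0.2232] err px 0.2
rimA 276 ((511.589111328125, 252.0392608642578), (147.614501953125, 19.526334762573242), 7.7404680252075195) 0.2416
mixerA 4660 ((541.1276245117188, -301.50701904296875), (180.01026916503906, 239.1658935546875), 78.87273406982422) 0.0472
high mixer pts 1673
[141 224  25  43 647] [ 0.4543 -0.2842  0.0801] [ 0.416 -0.315  0.06 ] [ 0.493 -0.254  0.134]
[165 254  31  49 749] [ 0.5704 -0.2615  0.0889] [ 0.504 -0.295  0.061] [ 0.627 -0.226  0.102]
[126 270  24  13 137] [ 0.5107 -0.342   0.0717] [ 0.499 -0.367  0.06 ] [ 0.523 -0.315  0.085]
[132 301  25  13 140] [ 0.5934 -0.3582  0.0725] [ 0.581 -0.383  0.06 ] [ 0.604 -0.331  0.085]
rimB 341 ((510.62353515625, 257.7568359375), (144.3336181640625, 12.09727668762207), 6.640462875366211) 0.2433
mixerB 1852 ((536.7892456054688, -296.2588
[... 3090 characters left out ...]
2)), (np.int64(498), np.int64(228), np.int64(116))]
294 [(np.int64(572), np.int64(202), np.int64(0)), (np.int64(510), np.int64(273), np.int64(171)), (np.int64(504), np.int64(269), np.int64(170)), (np.int64(550), np.int64(192), np.int64(2)), (np.int64(543), np.int64(187), np.int64(-1)), (np.int64(536), np.int64(184), np.int64(0)), (np.int64(529), np.int64(179), np.int64(-1))]
296 [(np.int64(569), np.int64(208), np.int64(2)), (np.int64(561), np.int64(204), np.int64(2)), (np.int64(556), np.int64(197), np.int64(-5)), (np.int64(547), np.int64(196), np.int64(1)), (np.int64(540), np.int64(192), np.int64(-1)), (np.int64(533), np.int64(189), np.int64(0)), (np.int64(526), np.int64(185), np.int64(-2))]
```

```bash
cat >> h.py <<'E'
PSI=7.8; BO=np.array([.5255,.137,0]); RB=R.from_euler('z',PSI,degrees=True)
def w(p): return BO+RB.apply(p)
def bx(P): return (np.asarray(P)-BO)@RB.as_matrix()
AX=np.array([0,np.sin(np.radians(40)),np.cos(np.radians(40))])
def fitstub(*Ss):
    from scipy.optimize import least_squares
    out=[]
    for s in Ss:
        P=bx(cloud(s).reshape(-1,3)); y,z=P[:,1],P[:,2]; d=P@AX; pr=y*AX[2]-z*AX[1]
        # outward (perp) side of lip, above plate
        m=(abs(P[:,0])<.035)&(y>.07)&(y<.24)&(z>.138)&(z<.2)&(pr>-.04)&((y-.06)*.7-(z-.17)*.6>.03)
        out.append(P[m])
    Q=np.vstack(out)
    def f(c):
        v=Q-c; t=np.minimum(v@AX,0); return np.linalg.norm(v-t[:,None]*AX,axis=1)-.01
    r=least_squares(f,np.median(Q,0)-[0,0,.01],loss='soft_l1',f_scale=.003)
    return len(Q),r.x-.016*AX,np.sqrt(np.mean(r.fun**2))
E
python3 - <<'E'
from h import *
n,g,e=fitstub(load('sd0')); print('grip box',n,g.round(4),e, 'world',w(g).round(4))
# plate outer edge z
Rt=R.from_matrix(np.column_stack([-RB.apply([1,0,0]), np.cross(RB.apply(-AX),-RB.apply([1,0,0])), RB.apply(-AX)]))
print(Rt.as_euler('xyz',degrees=True))
for d in (.11,): print('pre',rows(w(g+AX*(d-.005)),Rt), w(g+AX*(d-.005)))
E
```

```text
grip box 115 [0.0023 0.116  0.1581] 0.0009953842133517813 world [0.512  0.2523 0.1581]
[-140.     0.  -172.2]
pre (array([ 0.8441, -1.5727,  0.0076]), array([0.1017, 0.0545, 0.1503])) [0.50283682 0.31914655 0.23851852]
```

```bash
python3 -m handwheel '[[[0.42,-0.79,0.0],[0.051,0.027,0.075]],[[0.42,-0.79,0.0],[0.051,0.027,0.075]],[[0.42,-0.79,0.0],[0.051,0.027,0.075]],[[0.42,-0.79,0.0],[0.051,0.027,0.075]],[[0.42,-0.79,0.0],[0.051,0.027,0.075]]]' -1
cat >> h.py <<'E'
RG=R.from_matrix(np.column_stack([-RB.apply([1,0,0]), np.cross(RB.apply(-AX),-RB.apply([1,0,0])), RB.apply(-AX)]))
G=np.array([.0023,.116,.1581])
E
python3 -c "
from h import *
print(rows(w(G+AX*.105),RG))"
```

```text
clock: 0.52
tool_pos: [0.4005, 0.4598, 0.2407]
orientation: [-159.7, -5.0, -144.3]
force: [-1.5, 0.3, -0.4]
opening: 0.0876
(array([-0.0066, -0.8123,  0.3114]), array([0.0503, 0.0272, 0.0741]))
```

```bash
python3 -m handwheel '[[[-0.007,-0.812,0.311],[0.0503,0.0272,0.0741]],[[-0.007,-0.812,0.311],[0.0503,0.0272,0.0741]],[[-0.007,-0.812,0.311],[0.0503,0.0272,0.0741]],[[-0.007,-0.812,0.311],[0.0503,0.0272,0.0741]],[[-0.007,-0.812,0.311],[0.0503,0.0272,0.0741]]]'
python3 -m handwheel '[[[0,0,0],[0,0,0]]]'
python3 - <<'E'
from h import *
print(rows(w(G+AX*.105),RG), rows(w(G-AX*.005),RG), get_obs()['joint_pos'].round(1))
s=save('side','sd1')
print(fitstub(s))
cv2.imwrite('pics/d1.png',np.hstack([s['color'][150:350,150:350,::-1].repeat(2,0).repeat(2,1),save('scene','sc1')['color'][60:260,230:430,::-1].repeat(2,0).repeat(2,1)]))
E
```

```text
clock: 0.93
tool_pos: [0.5038, 0.3193, 0.2368]
orientation: [-139.9, -0.1, -172.3]
force: [-0.9, 0.7, -0.6]
opening: 0.0874
clock: 1.02
tool_pos: [0.5031, 0.3216, 0.2351]
orientation: [-139.9, -0.2, -172.2]
force: [-0.6, -0.2, -0.2]
opening: 0.0877
(array([ 0.0029, -0.0206, -0.0053]), array([-0.0003, -0.0004,  0.0004])) (array([ 0.0015, -0.0194,  0.5447]), array([-0.0003, -0.0004,  0.0004])) [ 63.8  28.6  -6.9  21.  -89.5 -62.8]
(115, array([0.00249645, 0.11595508, 0.15818676]), np.float64(0.0008054623457965411))
```

View pics/d1.png

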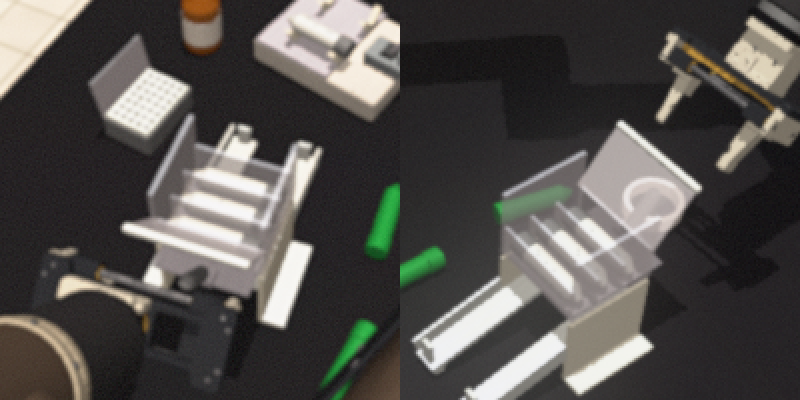

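d1 shows the open fingers straddling the stub, at about (190,275) px in the left picture, with the lip clear of the hand. Advancing along the stub axis.

```bash
python3 -m handwheel '[[[0,-0.02,0.12],[0,0,0]],[[0,-0.02,0.25],[0,0,0]],[[0,-0.02,0.37],[0,0,0]],[[0,-0.02,0.47],[0,0,0]],[[0,-0.02,0.545],[0,0,0]]]'
python3 -m handwheel '[[[0,0,0],[0,0,0]],[[0,0,0],[0,0,0]],[[0,0,0],[0,0,0]],[[0,0,0],[0,0,0]],[[0,0,0],[0,0,0]]]' 1
python3 -m handwheel '[[[0,0,0],[0,0,0]],[[0,0,0],[0,0,0]],[[0,0,0],[0,0,0]]]'
python3 -c "
from h import *
print(rows(w(G-AX*.005),RG),RG.inv().apply(RB.apply([0,.05,0]))/.2)"
```

```text
clock: 1.53
tool_pos: [0.5116, 0.252, 0.1558]
orientation: [-140.4, -0.1, -171.6]
force: [0.1, 0.2, 0.1]
opening: 0.0877
clock: 1.95
tool_pos: [0.5126, 0.2533, 0.1571]
orientation: [-140.4, -0.0, -171.7]
force: [-0.0, -0.7, 0.3]
opening: 0.0602
clock: 2.2
tool_pos: [0.5125, 0.2523, 0.1564]
orientation: [-140.3, -0.1, -171.8]
force: [-0.3, 0.2, 0.4]
opening: 0.0396
(array([ 0.0023, -0.0055,  0.0184]), array([0.0008, 0.0006, 0.001 ])) [ 3.63798914e-18  1.91511111e-01 -1.60696902e-01]
```

```bash
python3 -m handwheel '[[[0,0,0],[0,0,0]],[[0,0,0],[0,0,0]],[[0,0,0],[0,0,0]],[[0,0,0],[0,0,0]],[[0,0,0],[0,0,0]]]'
python3 -m handwheel '[[[0,-0.005,0.004],[0,0,0]],[[0,-0.01,0.008],[0,0,0]],[[0,-0.015,0.012],[0,0,0]],[[0,-0.019,0.016],[0,0,0]],[[0,-0.019,0.016],[0,0,0]]]'
python3 -c "
from h import *
o=get_obs();print(bx(o['tool_pos']),RB.inv().apply(o['force']),o['opening'])"
```

```text
clock: 2.62
tool_pos: [0.5115, 0.2513, 0.1562]
orientation: [-140.2, -0.2, -171.9]
force: [-4.7, 0.2, 2.4]
opening: 0.0192
clock: 3.03
tool_pos: [0.5121, 0.2465, 0.1562]
orientation: [-140.2, -0.2, -171.9]
force: [-6.5, 0.4, 2.6]
opening: 0.0191
[0.0015817  0.11031214 0.15618602] [-6.34499612  1.22342594  2.63111013] 0.019091714481865925
```

```bash
python3 -m handwheel '[[[0,-0.005,0.004],[0,0,0]],[[0,-0.01,0.008],[0,0,0]],[[0,-0.015,0.012],[0,0,0]],[[0,-0.019,0.016],[0,0,0]],[[0,-0.019,0.016],[0,0,0]]]'
python3 -c "
from h import *
o=get_obs();print(bx(o['tool_pos']),RB.inv().apply(o['force']),o['opening'])"
```

```text
clock: 3.45
tool_pos: [0.5123, 0.2463, 0.1562]
orientation: [-140.6, -0.0, -171.7]
force: [-21.9, 20.7, 7.8]
opening: 0.019
[0.00176801 0.11009692 0.15622379] [-18.91950924  23.44807346   7.75300252] 0.01900783477535682
```

```bash
python3 -m handwheel '[[[0.005,0.03,-0.025],[0,0,0]],[[0.005,0.06,-0.05],[0,0,0]],[[0.005,0.09,-0.075],[0,0,0]],[[0.005,0.115,-0.096],[0,0,0]],[[0.005,0.127,-0.107],[0,0,0]]]'
python3 -c "
from h import *
o=get_obs();print(bx(o['tool_pos']),RB.inv().apply(o['force']),o['opening'])"
```

```text
clock: 3.87
tool_pos: [0.5084, 0.2751, 0.1562]
orientation: [-140.2, -0.1, -171.8]
force: [6.0, -3.6, -2.6]
opening: 0.0197
[0.00184072 0.13915598 0.15623598] [ 5.45147336 -4.35950665 -2.56037856] 0.019684314155550643
```

```bash
python3 -m handwheel '[[[0,0.02,-0.017],[0,0,0]],[[0,0.04,-0.034],[0,0,0]],[[0,0.058,-0.049],[0,0,0]],[[0,0.07,-0.059],[0,0,0]],[[0,0.072,-0.0605],[0,0,0]]]'
python3 -m handwheel '[[[0,0,0],[0,0,0]],[[0,0,0],[0,0,0]],[[0,0,0],[0,0,0]]]'
python3 - <<'E'
from h import *
o=get_obs();print(bx(o['tool_pos']),RB.inv().apply(o['force']),o['opening'])
s=save('scene','sc2')
p=bx(cloud(s)); m=(abs(p[...,0])<.04)&(p[...,1]>-.23)&(p[...,1]<-.1)&(p[...,2]>.03)
print(m.sum(), p[m].mean(0) if m.any() else '')
E
```

```text
clock: 4.28
tool_pos: [0.5061, 0.2939, 0.1562]
orientation: [-140.2, -0.1, -171.8]
force: [6.2, -2.3, -2.7]
opening: 0.0192
clock: 4.53
tool_pos: [0.5061, 0.2938, 0.1562]
orientation: [-140.3, -0.1, -171.8]
force: [4.6, -0.0, -2.5]
opening: 0.0192
[0.00209386 0.15799587 0.15623326] [ 4.55160657 -0.64756144 -2.52922697] 0.01922810356433603
540 [ 0.00045895 -0.16087956  0.04910418]
```

```bash
python3 -m handwheel '[[[0,0,0],[0,0,0]],[[0,0,0],[0,0,0]],[[0,0,0],[0,0,0]],[[0,0,0],[0,0,0]]]'
python3 - <<'E'
from h import *
s=save('scene','sc3')
p=bx(cloud(s)); m=(abs(p[...,0])<.08)&(p[...,1]>-.23)&(p[...,1]<-.1)&(p[...,2]>.03)
print(m.sum(), p[m].mean(0) if m.any() else '')
cv2.imwrite('pics/e1.png',cv2.resize(s['color'][100:290,220:400,::-1],None,fx=3,fy=3,interpolation=cv2.INTER_CUBIC))
E
```

```text
clock: 4.92
tool_pos: [0.5061, 0.2938, 0.1562]
orientation: [-140.3, -0.1, -171.8]
force: [5.3, 0.3, -3.2]
opening: 0.0192
1520 [-8.98519239e-06 -1.54175140e-01  4.79329607e-02]
```

View pics/e1.png

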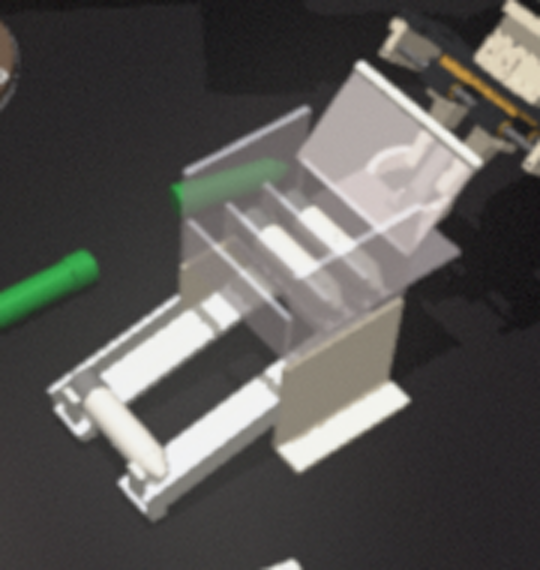

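e1: exactly one tube lies at the chute end (about (125,425) px, cap on the robot side), and the other two remain in their lanes. Pushing the gate shut.

```bash
python3 -m handwheel '[[[0,-0.04,0.034],[0,0,0]],[[0,-0.08,0.067],[0,0,0]],[[0,-0.12,0.101],[0,0,0]],[[0,-0.15,0.126],[0,0,0]],[[0,-0.17,0.143],[0,0,0]]]'
python3 -m handwheel '[[[0,-0.012,0.01],[0,0,0]],[[0,-0.024,0.02],[0,0,0]],[[0,-0.032,0.027],[0,0,0]],[[0,-0.038,0.032],[0,0,0]],[[0,-0.038,0.032],[0,0,0]]]'
python3 -c "
from h import *
o=get_obs();print(bx(o['tool_pos']),RB.inv().apply(o['force']),o['opening'])"
```

```text
clock: 5.38
tool_pos: [0.5118, 0.2486, 0.1562]
orientation: [-140.3, -0.1, -171.8]
force: [-0.9, 3.4, -1.7]
opening: 0.0196
clock: 5.8
tool_pos: [0.5124, 0.2462, 0.1563]
orientation: [-140.9, 0.1, -171.6]
force: [-23.0, 32.9, 7.2]
opening: 0.0192
[0.00182721 0.10996338 0.15628572] [-18.36050838  35.71411989   7.23131929] 0.019185140450575133
```

```bash
python3 -m handwheel '[[[0,0.016,-0.013],[0,0,0]],[[0,0.016,-0.013],[0,0,0]]]'
python3 -m handwheel '[[[0,0,0],[0,0,0]],[[0,0,0],[0,0,0]],[[0,0,0],[0,0,0]],[[0,0,0],[0,0,0]],[[0,0,0],[0,0,0]]]' -1
python3 -c "
from h import *
o=get_obs();print(bx(o['tool_pos']),RB.inv().apply(o['force']),o['opening'])"
```

```text
clock: 5.97
tool_pos: [0.5122, 0.2464, 0.1562]
orientation: [-140.4, -0.0, -171.7]
force: [-12.3, 14.7, 4.0]
opening: 0.0197
clock: 6.38
tool_pos: [0.5141, 0.2457, 0.1558]
orientation: [-140.4, 0.1, -171.7]
force: [6.5, 8.3, -5.9]
opening: 0.0475
[0.00350111 0.1092045  0.1558385 ] [ 7.59561221  7.29919992 -5.93947971] 0.04748702632784359
```

```bash
python3 -m handwheel '[[[0,0,0],[0,0,0]],[[0,0,0],[0,0,0]],[[0,0,0],[0,0,0]]]'
python3 -m handwheel '[[[0,0,-0.05],[0,0,0]],[[0,0,-0.15],[0,0,0]],[[0,0,-0.3],[0,0,0]],[[0,0,-0.45],[0,0,0]],[[0,0,-0.6],[0,0,0]]]'
python3 - <<'E'
from h import *
s=save('side','sd2'); print(fitstub(s), get_obs()['joint_pos'].round(1))
P=cloud(load('sc3'));p=bx(P)
m=(abs(p[...,0])<.07)&(p[...,1]>-.215)&(p[...,1]<-.12)&(p[...,2]>.045)
q=p[m]; print(q.min(0),q.max(0))
for x in np.arange(-.06,.061,.02):
    k=q[abs(q[:,0]-x)<.01]; print(x.round(2),len(k),k[k[:,2]>.05].mean(0).round(4),k[:,2].max().round(4))
# white tube cylinder fit
from scipy.optimize import least_squares
k=q[(abs(q[:,0])<.03)]
f=lambda c:np.hypot(k[:,1]-c[0]-c[2]*k[:,0],k[:,2]-c[1])-.016
r=least_squares(f,[-.17,.046,0],loss='soft_l1',f_scale=.002); print(r.x,np.sqrt(np.mean(r.fun**2)),len(k))
E
```

```text
clock: 6.63
tool_pos: [0.5143, 0.2458, 0.1558]
orientation: [-140.4, 0.1, -171.7]
force: [8.1, 8.7, -5.6]
opening: 0.0671
clock: 7.05
tool_pos: [0.5017, 0.3192, 0.2496]
orientation: [-140.1, -0.1, -171.9]
force: [0.5, 0.2, -0.4]
opening: 0.0877
(106, array([0.00219034, 0.11069011, 0.15801793]), np.float64(0.0008671556143115973)) [ 64.   27.5  -6.   21.2 -90.7 -62.1]
[-0.06968335 -0.20429717  0.04511551] [ 0.06993212 -0.12005569  0.07011486]
-0.06 137 [-0.0617 -0.1627  0.0571] 0.0701
-0.04 99 [-0.0409 -0.18    0.0573] 0.0646
-0.02 78 [-0.0194 -0.1788  0.057 ] 0.0633
0.0 74 [-0.0002 -0.179   0.0568] 0.0636
0.02 82 [ 0.02   -0.1784  0.0579] 0.0656
0.04 106 [ 0.0402 -0.1823  0.0559] 0.0617
0.06 142 [ 0.0648 -0.1542  0.0559] 0.0668
[-0.17533947  0.04365811 -0.00598471] 0.001904365508988411 234
```

```bash
python3 - <<'E'
from h import *
s=load('sc3')
K=s['intrinsics'];Rm=cv2.Rodrigues(s['rvec'])[0]; C=-Rm.T@s['tvec'].ravel()
for u,v in((88,381),(163,472)):
    d=Rm.T@np.linalg.inv(K)@[220+u/3-.35,100+v/3-.35,1]; print(bx(C+d*(.046-C[2])/d[2]))
T=w([0,-.1755,.046]); print('tube',T)
RC=R.from_euler('xyz',[180,0,97.8],degrees=True)
o=get_obs();R0=R.from_euler('xyz',o['orientation'],degrees=True)
rv=(R0.inv()*RC).as_rotvec(degrees=True);print(rv)
print('wp1',rows([.49,.30,.38],R0*R.from_rotvec(rv*.4,degrees=True)))
E
```

```text
[-0.06083962 -0.1696092   0.046     ]
[ 0.05152372 -0.17506548  0.046     ]
tube [ 0.54931808 -0.03687625  0.046     ]
[-30.74237645  31.33425016  86.50551347]
wp1 (array([ 0.0792, -0.4842, -0.4162]), array([-0.0342,  0.0348,  0.0961]))
```

```bash
python3 -m handwheel '[[[0.03,-0.16,-0.25],[-0.034,0.035,0.096]],[[0.08,-0.48,-0.42],[-0.034,0.035,0.096]],[[0.08,-0.48,-0.42],[-0.034,0.035,0.096]],[[0.08,-0.48,-0.42],[-0.034,0.035,0.096]],[[0.08,-0.48,-0.42],[-0.034,0.035,0.096]]]'
python3 -c "
from h import *
RC=R.from_euler('xyz',[180,0,97.8],degrees=True)
print(get_obs()['joint_pos'].round(1),rows([.54,.12,.38],RC))"
```

```text
clock: 7.52
tool_pos: [0.4896, 0.2966, 0.3782]
orientation: [-154.6, 7.8, 154.6]
force: [-0.1, 0.3, -1.1]
opening: 0.0879
[  57.4   19.7    7.8   10.3 -102.6  -84.4] (array([-0.6015, -0.592 ,  0.3623]), array([-0.054 ,  0.0543,  0.1502]))
```

```bash
python3 -m handwheel '[[[-0.6,-0.59,0.36],[-0.054,0.054,0.15]],[[-0.6,-0.59,0.36],[-0.054,0.054,0.15]],[[-0.6,-0.59,0.36],[-0.054,0.054,0.15]],[[-0.6,-0.59,0.36],[-0.054,0.054,0.15]],[[-0.6,-0.59,0.36],[-0.054,0.054,0.15]]]'
python3 -c "
from h import *
RC=R.from_euler('xyz',[180,0,97.8],degrees=True)
print(get_obs()['joint_pos'].round(1),rows([.552,-.037,.36],RC))"
```

```text
clock: 7.93
tool_pos: [0.5405, 0.1169, 0.3775]
orientation: [-170.3, 6.4, 120.5]
force: [0.4, 0.6, 0.1]
opening: 0.0873
[ 36.2  10.5   1.3   5.3 -91.1 -96.6] (array([-0.6783, -0.3084,  0.2192]), array([-0.0229,  0.0229,  0.0612]))
```

```bash
python3 -m handwheel '[[[-0.678,-0.308,0.219],[-0.023,0.023,0.061]],[[-0.678,-0.308,0.219],[-0.023,0.023,0.061]],[[-0.678,-0.308,0.219],[-0.023,0.023,0.061]],[[-0.678,-0.308,0.219],[-0.023,0.023,0.061]],[[-0.678,-0.308,0.219],[-0.023,0.023,0.061]]]'
python3 - <<'E'
from h import *
RC=R.from_euler('xyz',[180,0,97.8],degrees=True)
print(get_obs()['joint_pos'].round(1),rows([.5495,-.037,.15],RC))
s=save('wrist','wr1')
P=bx(cloud(s)); m=(abs(P[...,0])<.1)&(P[...,1]>-.22)&(P[...,1]<-.13)&(P[...,2]>.03)&(P[...,2]<.09)
print(m.sum())
print('proj tube ends',proj(s,w(np.array([[-.06,-.1755,.046],[.06,-.1755,.046],[0,-.1755,.046],[0,-.2,.046]]))))
E
```

```text
clock: 8.35
tool_pos: [0.5516, -0.038, 0.3597]
orientation: [-180.0, -0.1, 97.8]
force: [-0.5, 1.2, -0.2]
opening: 0.0878
[ 16.3   5.8  -3.3  -0.1 -80.9 -98.5] (array([ 0.0052, -0.0087,  1.0487]), array([-0.0001, -0.0002,  0.0001]))
3659
proj tube ends [[281.35827413 127.68090129]
 [281.1962083  212.5489223 ]
 [281.27457382 171.51173104]
 [263.90353691 171.50655706]]
```

View pics/wr1.png

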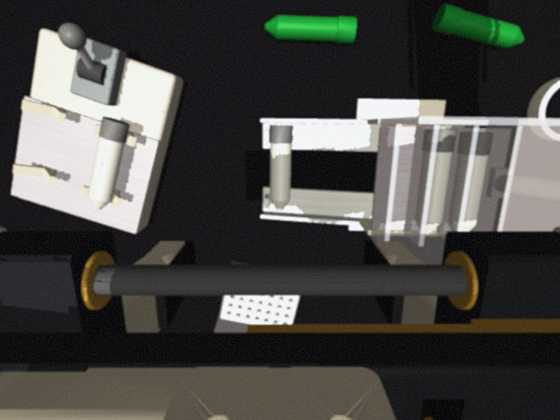

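wr1: the tube lies straight at the chute end, cap end (281,124) and tip (280,208) px, about 5 mm toward the robot from the chute's middle. The gate is shut with two tubes inside.

```bash
python3 - <<'E'
from h import *
RC=R.from_euler('xyz',[180,0,97.8],degrees=True)
print(w([-.005,-.1763,.041]),rows(w([-.005,-.1763,.16]),RC))
E

```

```text
[ 0.54447292 -0.03834742  0.041     ] (array([-0.007 , -0.0365,  0.9985]), array([-0.0003, -0.0001,  0.0006]))
```

```bash
python3 -m handwheel '[[[0,-0.036,0.2],[0,0,0]],[[0,-0.036,0.4],[0,0,0]],[[0,-0.036,0.6],[0,0,0]],[[0,-0.036,0.8],[0,0,0]],[[-0.007,-0.036,1],[0,0,0]]]'
python3 - <<'E'
from h import *
RC=R.from_euler('xyz',[180,0,97.8],degrees=True)
print(rows(w([-.005,-.1763,.041]),RC))
s=save('wrist','wr2')
P=bx(cloud(s)); k=P[(abs(P[...,0]+.005)<.05)&(P[...,1]>-.205)&(P[...,1]<-.14)&(P[...,2]>.048)&(P[...,2]<.09)]
from scipy.optimize import least_squares
f=lambda c:np.hypot(k[:,1]-c[0]-c[2]*k[:,0],k[:,2]-c[1])-.016
r=least_squares(f,[-.17,.046,0],loss='soft_l1',f_scale=.002); print(r.x,len(k))
E
```

```text
clock: 8.82
tool_pos: [0.5453, -0.0338, 0.1581]
orientation: [-179.9, -0.0, 98.5]
force: [1.8, 1.0, -0.2]
opening: 0.0875
(array([-0.022 , -0.0064,  0.5857]), array([-0.0002, -0.0001,  0.0018]))
[-0.17725573  0.04503835 -0.00874057] 4471
```

```bash
python3 -m handwheel '[[[-0.02,-0.006,0.15],[0,0,0.001]],[[-0.02,-0.006,0.3],[0,0,0.001]],[[-0.02,-0.006,0.43],[0,0,0.001]],[[-0.02,-0.006,0.53],[0,0,0.001]],[[-0.02,-0.006,0.585],[0,0,0.001]]]'
python3 -m handwheel '[[[0,0,0],[0,0,0]],[[0,0,0],[0,0,0]]]'
python3 -c "
from h import *
RC=R.from_euler('xyz',[180,0,97.8],degrees=True)
print(rows(w([-.005,-.177,.041]),RC))"
```

```text
clock: 9.28
tool_pos: [0.5442, -0.038, 0.041]
orientation: [-179.7, -0.0, 98.1]
force: [-0.4, -0.7, -0.6]
opening: 0.0875
clock: 9.45
tool_pos: [0.5455, -0.0378, 0.043]
orientation: [-179.8, -0.0, 98.1]
force: [0.5, 0.7, 1.7]
opening: 0.0875
(array([-0.0055, -0.0053,  0.0101]), array([-0.0004, -0.    ,  0.0008]))
```

```bash
python3 -m handwheel '[[[-0.005,-0.005,0.005],[0,0,0]],[[-0.005,-0.005,0.005],[0,0,0]],[[-0.005,-0.005,0.005],[0,0,0]],[[-0.005,-0.005,0.005],[0,0,0]],[[-0.005,-0.005,0.005],[0,0,0]]]' 1
python3 -m handwheel '[[[0,0,0],[0,0,0]],[[0,0,0],[0,0,0]],[[0,0,0],[0,0,0]],[[0,0,0],[0,0,0]],[[0,0,0],[0,0,0]]]'
python3 -m handwheel '[[[0,0,0],[0,0,0]],[[0,0,0],[0,0,0]],[[0,0,0],[0,0,0]]]'
```

```text
clock: 9.87
tool_pos: [0.5449, -0.0391, 0.0423]
orientation: [-180.0, -0.1, 98.0]
force: [-0.0, -0.4, -0.1]
opening: 0.0601
clock: 10.28
tool_pos: [0.5444, -0.0378, 0.0415]
orientation: [-180.0, -0.2, 98.0]
force: [-2.8, 10.8, 0.8]
opening: 0.0316
clock: 10.53
tool_pos: [0.5444, -0.0378, 0.0415]
orientation: [-179.9, -0.1, 98.0]
force: [-2.3, 9.8, 0.4]
opening: 0.0312
```

```bash
python3 -m handwheel '[[[0,0,-0.06],[0,0,0]],[[0,0,-0.2],[0,0,0]],[[0,0,-0.4],[0,0,0]],[[0,0,-0.6],[0,0,0]],[[0,0,-0.75],[0,0,0]]]'
python3 - <<'E'
from h import *
o=get_obs();print(o['opening'],o['tool_pos'],o['force'])
s=save('wrist','wr3')
R0=R.from_euler('xyz',o['orientation'],degrees=True)
T=(cloud(s)-o['tool_pos'])@R0.as_matrix()  # tool frame
m=(abs(T[...,0])<.02)&(abs(T[...,1])<.09)&(T[...,2]>-.04)&(T[...,2]<.03)
k=T[m];print(len(k),k.min(0),k.max(0))
print(proj(s,o['tool_pos']+R0.apply([[0,y,-.005] for y in (-.06,0,.06)])))
RM=R.from_euler('xyz',[180,0,78.7],degrees=True)
N=np.array([.5505,-.350,.078]);print(rows(N+[0,0,.08],RM))
# mixer from wrist cam
P=cloud(s);q=P[(P[...,2]>.06)&(P[...,2]<.09)&(P[...,1]<-.31)&(P[...,1]>-.42)]; print('arms',len(q))
cv2.imwrite('pics/wr3b.png',cv2.resize(s['color'][0:260,:,::-1],(800,371)))
E
```

```text
clock: 10.95
tool_pos: [0.5452, -0.0393, 0.1948]
orientation: [180.0, -0.0, 98.1]
force: [1.3, 0.8, -0.7]
opening: 0.0316
0.03157650558731176 [ 0.54519185 -0.03933948  0.19478009] [ 1.29502849  0.81008592 -0.74486453]
11480 [-0.01999675 -0.05927361 -0.03988371] [0.01998985 0.02460197 0.01321236]
[[282.72042036 141.8063176 ]
 [282.38542175 273.04857469]
 [282.11130697 380.43839772]]
(array([-1.5398, -0.2091,  0.2113]), array([ 0.0014, -0.0002,  0.0539]))
arms 0
```

View pics/wr3b.png

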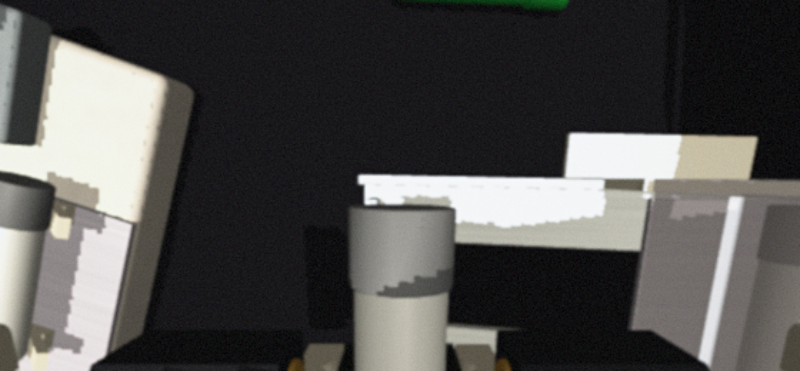

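wr3b: the tube is held straight, cap end at about (400,210) px, and it is centred in the jaws along its length (cap end 59 mm from the TCP). Moving toward the mixer.

```bash
python3 -m handwheel '[[[-0.77,-0.1,0],[0,0,0.027]],[[-0.77,-0.1,0],[0,0,0.027]],[[-0.77,-0.1,0],[0,0,0.027]],[[-0.77,-0.1,0],[0,0,0.027]],[[-0.77,-0.1,0],[0,0,0.027]]]'
python3 - <<'E'
from h import *
o=get_obs();print(o['opening'],o['tool_pos'],o['joint_pos'].round(1))
RM=R.from_euler('xyz',[180,0,78.7],degrees=True)
N=np.array([.5505,-.350,.078]);print(rows(N+[0,0,.11],RM))
s=save('scene','sc5');P=cloud(s)
s=save('wrist','wr4')
P=cloud(s);q=P[(P[...,2]>.06)&(P[...,2]<.09)&(P[...,1]<-.3)&(P[...,1]>-.42)]; print('arms',len(q))
E
```

```text
clock: 11.42
tool_pos: [0.5458, -0.1989, 0.191]
orientation: [-179.9, -0.0, 88.1]
force: [0.2, 0.4, -0.4]
opening: 0.031
0.031010175660379953 [ 0.54578942 -0.19889727  0.19095668] [ -0.7  14.  -15.4  -0.  -60.7 -91.1]
(array([-0.7543,  0.0486,  0.0146]), array([-0.0004,  0.    ,  0.0261]))
arms 1969
```

```bash
python3 - <<'E'
from h import *
N=np.array([.5505,-.350,0])
for tag in('sc0','sd0','wr4'):
    P=cloud(load(tag))
    RM=R.from_euler('z',-11.3,degrees=True).as_matrix()
    q=((P-N)@RM).reshape(-1,3); q=q[(q[:,2]>.056)&(q[:,2]<.088)&(abs(q[:,1])<.045)&(abs(q[:,0])<.07)]
    for sgn in(-1,1):
        k=q[q[:,0]*sgn>0]
        if len(k)<20: print(tag,sgn,len(k));continue
        h=k[k[:,2]>.075]
        L=h[h[:,1]<0];Rr=h[h[:,1]>0]
        print(tag,sgn,len(k),'x',np.percentile(k[:,0],[3,50,97]).round(4),'y',np.percentile(k[:,1],[2,98]).round(4),'tips',[(a[:,:2].mean(0).round(4),len(a)) for a in(L,Rr)])
    # mixer box edges
    q=((P-N)@RM).reshape(-1,3); q=q[(q[:,2]>.038)&(q[:,2]<.05)&(abs(q[:,0])<.2)&(q[:,1]>-.1)&(q[:,1]<.2)]
    print('box',np.percentile(q,[1,99],axis=0).round(4)[:,:2].tolist())
E
```

```text
sc0 -1 148 x [-0.0488 -0.0399 -0.0338] y [-0.0245  0.0259] tips [(array([-0.0411, -0.0207]), 27), (array([-0.041 ,  0.0222]), 23)]
sc0 1 163 x [0.0357 0.0447 0.0496] y [-0.0241  0.0268] tips [(array([ 0.0428, -0.0205]), 28), (array([0.0434, 0.0221]), 28)]
box [[-0.1331, -0.0424], [0.0981, 0.1344]]
sd0 -1 59 x [-0.0492 -0.0443 -0.0364] y [-0.0196  0.0288] tips [(array([-0.0436, -0.0161]), 12), (array([-0.0435,  0.0249]), 8)]
sd0 1 55 x [0.0351 0.0401 0.0478] y [-0.0199  0.0285] tips [(array([ 0.0418, -0.0145]), 11), (array([0.0416, 0.0262]), 8)]
box [[-0.1379, -0.0404], [0.1784, 0.1896]]
wr4 -1 1126 x [-0.0476 -0.0424 -0.0361] y [-0.0235  0.0255] tips [(array([-0.0418, -0.0198]), 286), (array([-0.0422,  0.0216]), 214)]
wr4 1 3
box [[-0.1362, -0.0419], [-0.0327, 0.1322]]
```

```bash
python3 -m handwheel '[[[-0.746,0.049,0.01],[0,0,0.026]],[[-0.746,0.049,0.01],[0,0,0.026]],[[-0.746,0.049,0.01],[0,0,0.026]],[[-0.746,0.049,0.01],[0,0,0.026]],[[-0.746,0.049,0.01],[0,0,0.026]]]'
python3 -m handwheel '[[[0,0,0],[0,0,0]]]'
python3 - <<'E'
from h import *
o=get_obs()
RM=R.from_euler('xyz',[180,0,78.7],degrees=True)
N=np.array([.5508,-.3485,.078]);print(rows(N+[0,0,.03],RM),rows(N,RM),o['joint_pos'].round(1))
R0=R.from_euler('xyz',o['orientation'],degrees=True)
P=cloud(save('wrist','wr5'))
T=(P-o['tool_pos'])@R0.as_matrix()
m=(abs(T[...,0])<.025)&(abs(T[...,1])<.09)&(T[...,2]>-.03)&(T[...,2]<.03); k=T[m]
k=k[k[:,1]<-.035]; print('tube in tool: cap y',k[:,1].min(),'x',np.percentile(k[:,0],[2,98]))
q=((P-N)@R.from_euler('z',-11.3,degrees=True).as_matrix()).reshape(-1,3); q=q[(q[:,2]+.078>.056)&(q[:,2]+.078<.088)&(abs(q[:,1])<.045)&(abs(q[:,0])<.07)]
for lo,hi in((-.07,-.03),(.03,.07)):
    k=q[(q[:,0]>lo)&(q[:,0]<hi)]
    if len(k)>20:print(len(k),np.percentile(k,[2,50,98],axis=0).round(4)[:,:2].tolist())
E
```

```text
clock: 11.93
tool_pos: [0.5518, -0.3469, 0.1884]
orientation: [-179.9, -0.0, 78.8]
force: [0.9, 0.4, -0.3]
opening: 0.0311
clock: 12.02
tool_pos: [0.5516, -0.3442, 0.1885]
orientation: [-179.8, -0.1, 78.9]
force: [-0.5, 0.6, -0.7]
opening: 0.0309
(array([-0.0224,  0.0012,  0.4025]), array([-0.0004, -0.0001,  0.0005])) (array([-0.0226,  0.0016,  0.5525]), array([-0.0004, -0.0001,  0.0005])) [-14.8  20.3  -6.6  -0.  -63.2 -86.3]
tube in tool: cap y -0.05880723509191585 x [-0.01526572  0.01404587]
84 [[-0.0474, -0.0287], [-0.042, -0.0264], [-0.0357, -0.0245]]
```

```bash
python3 -m handwheel '[[[-0.015,0.001,0.1],[0,0,0]],[[-0.015,0.001,0.2],[0,0,0]],[[-0.015,0.001,0.3],[0,0,0]],[[-0.015,0.001,0.36],[0,0,0]],[[-0.015,0.001,0.4],[0,0,0]]]'
python3 -m handwheel '[[[0,0,0],[0,0,0]],[[0,0,0],[0,0,0]],[[0,0,0],[0,0,0]]]'
python3 - <<'E'
from h import *
o=get_obs()
RM=R.from_euler('xyz',[180,0,78.7],degrees=True)
N=np.array([.5508,-.3485,.078]);print(rows(N,RM),o['force'])
s=save('scene','sc6')
cv2.imwrite('pics/f1.png',cv2.resize(s['color'][200:350,80:230,::-1],None,fx=4,fy=4,interpolation=cv2.INTER_CUBIC))
E
```

```text
clock: 12.48
tool_pos: [0.5511, -0.3452, 0.1081]
orientation: [-179.8, -0.1, 79.0]
force: [-0.2, 0.0, -1.4]
opening: 0.0315
clock: 12.73
tool_pos: [0.5522, -0.3469, 0.1107]
orientation: [180.0, -0.0, 79.0]
force: [-0.0, 0.1, -0.2]
opening: 0.0313
(array([-0.0093, -0.0055,  0.1635]), array([ 0.0001, -0.    ,  0.0008])) [-0.04952812  0.14709776 -0.2005924 ]
```

View pics/f1.png

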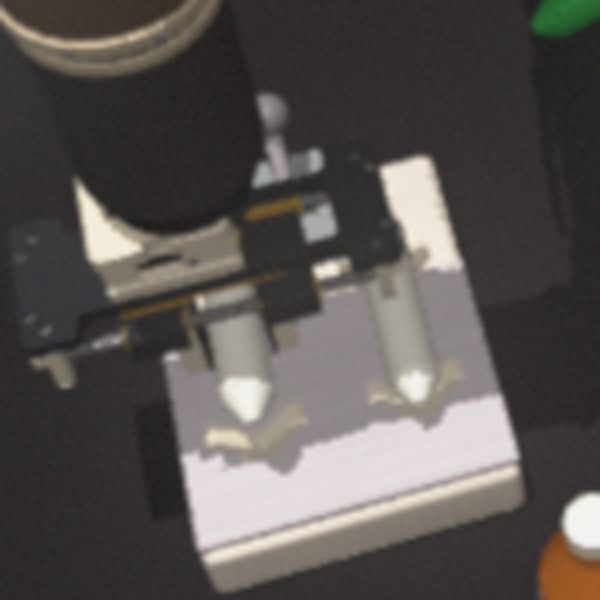

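f1: the tube hangs parallel to the loaded one, tip at (245,405) px over the far empty V at (255,435). Lowering gently.

```bash
python3 -m handwheel '[[[-0.008,-0.004,0.03],[0,0,0]],[[-0.008,-0.004,0.06],[0,0,0]],[[-0.008,-0.004,0.09],[0,0,0]],[[-0.008,-0.004,0.11],[0,0,0]],[[-0.008,-0.004,0.125],[0,0,0]]]'
python3 -m handwheel '[[[0,0,0],[0,0,0]],[[0,0,0],[0,0,0]]]'
python3 - <<'E'
from h import *
o=get_obs();print(o['force'],o['opening'])
RM=R.from_euler('xyz',[180,0,78.7],degrees=True)
print(rows([.5508,-.3485,.078],RM))
s=load('wr5');C=-cv2.Rodrigues(s['rvec'])[0].T@s['tvec'].ravel();print(C-[.5516,-.3442,.1885])
E
```

```text
clock: 13.2
tool_pos: [0.5498, -0.3483, 0.0834]
orientation: [-179.9, -0.0, 78.9]
force: [0.4, -0.8, -1.1]
opening: 0.0315
clock: 13.37
tool_pos: [0.5501, -0.3483, 0.0841]
orientation: [-179.9, -0.0, 78.9]
force: [0.2, -0.5, -1.4]
opening: 0.0312
[ 0.22748623 -0.49688237 -1.35499731] 0.031159013652201275
(array([-0.0002,  0.0035,  0.0304]), array([-0.0003, -0.0001,  0.0007]))
[-0.0656425   0.01168797  0.14455801]
```

```bash
python3 -m handwheel '[[[0,0.003,0.008],[0,0,0]],[[0,0.003,0.014],[0,0,0]],[[0,0.003,0.02],[0,0,0]],[[0,0.003,0.024],[0,0,0]],[[0,0.003,0.024],[0,0,0]]]'
python3 -m handwheel '[[[0,0,0.003],[0,0,0]],[[0,0,0.006],[0,0,0]],[[0,0,0.006],[0,0,0]]]'
```

```text
clock: 13.78
tool_pos: [0.5508, -0.3484, 0.0795]
orientation: [-179.9, -0.0, 78.9]
force: [-0.7, 0.0, -0.8]
opening: 0.031
clock: 14.03
tool_pos: [0.5509, -0.3486, 0.0787]
orientation: [-179.9, -0.0, 79.0]
force: [-1.0, 0.2, 1.5]
opening: 0.0313
```

```bash
python3 -m handwheel '[[[0,0,0.003],[0,0,0]],[[0,0,0.005],[0,0,0]],[[0,0,0.005],[0,0,0]]]'
python3 -m handwheel '[[[0,0,0.003],[0,0,0]],[[0,0,0.005],[0,0,0]],[[0,0,0.005],[0,0,0]]]'
```

```text
clock: 14.28
tool_pos: [0.551, -0.3487, 0.0784]
orientation: [-180.0, 0.0, 79.0]
force: [-2.1, 0.0, 5.4]
opening: 0.0313
clock: 14.53
tool_pos: [0.551, -0.3489, 0.0783]
orientation: [-180.0, 0.0, 79.0]
force: [-4.3, 1.3, 12.6]
opening: 0.0314
```

```bash
python3 -m handwheel '[[[0,0,-0.006],[0,0,0]],[[0,0,-0.006],[0,0,0]]]'
python3 -m handwheel '[[[0,0,0],[0,0,0]],[[0,0,0],[0,0,0]],[[0,0,0],[0,0,0]],[[0,0,0],[0,0,0]],[[0,0,0],[0,0,0]]]' -1
python3 -m handwheel '[[[0,0,0],[0,0,0]],[[0,0,0],[0,0,0]]]'
python3 -m handwheel '[[[0,0,-0.05],[0,0,0]],[[0,0,-0.15],[0,0,0]],[[0,0,-0.3],[0,0,0]],[[0,0,-0.45],[0,0,0]],[[0,0,-0.6],[0,0,0]]]'
python3 - <<'E'
from h import *
def tubes(tag):
    P=cloud(save('scene',tag))
    from scipy.optimize import least_squares
    for nm,N in(('new',[.5508,-.3485,0]),('loaded',[.5684,-.2602,0])):
        q=((P-N)@R.from_euler('z',-11.3,degrees=True).as_matrix()).reshape(-1,3)
        k=q[(abs(q[:,0])<.03)&(abs(q[:,1])<.025)&(q[:,2]>.075)&(q[:,2]<.11)]
        f=lambda c:np.hypot(k[:,1]-c[0]-c[2]*k[:,0],k[:,2]-c[1])-.016
        r=least_squares(f,[0,.083,0],loss='soft_l1',f_scale=.002)
        e=q[(abs(q[:,1])<.012)&(q[:,2]>.088)&(abs(q[:,0])<.08)][:,0]
        print(nm,r.x.round(4),len(k),'ends',e.min().round(4),e.max().round(4))
tubes('sc7')
print(get_obs()['joint_pos'].round(1))
E
```

```text
clock: 14.7
tool_pos: [0.551, -0.3488, 0.0783]
orientation: [-180.0, -0.0, 79.0]
force: [-1.0, -0.0, 5.8]
opening: 0.0315
clock: 15.12
tool_pos: [0.5507, -0.3483, 0.0772]
orientation: [-179.9, -0.0, 78.9]
force: [-0.6, -0.6, 0.2]
opening: 0.0589
clock: 15.28
tool_pos: [0.5508, -0.3484, 0.0775]
orientation: [-179.9, -0.0, 78.9]
force: [-0.4, -0.8, -0.3]
opening: 0.0723
clock: 15.7
tool_pos: [0.5508, -0.3485, 0.1997]
orientation: [-179.9, -0.0, 78.9]
force: [0.6, 0.7, -0.6]
opening: 0.0878
new [-0.0008  0.0797  0.0022] 296 ends -0.0615 0.061
loaded [-0.0005  0.08   -0.0035] 288 ends -0.0634 0.0562
[-15.2  19.6  -5.2   0.1 -64.7 -85.8]
```

The release was clean: the new tube's axis matches the loaded tube's to about 1 mm. Next, the lever: close the fingers and go behind it.

```bash
python3 -m handwheel '[[[0.22,-0.92,0],[0,0,0]],[[0.22,-0.92,0],[0,0,0]],[[0.22,-0.92,0],[0,0,0]],[[0.22,-0.92,0],[0,0,0]],[[0.22,-0.92,0],[0,0,0]]]' 1
python3 -m handwheel '[[[0,0,0],[0,0,0]],[[0,0,0],[0,0,0]],[[0,0,0],[0,0,0]],[[0,0,0],[0,0,0]],[[0,0,0],[0,0,0]]]'
python3 -m handwheel '[[[0,0,0],[0,0,0]],[[0,0,0],[0,0,0]],[[0,0,0],[0,0,0]],[[0,0,0],[0,0,0]],[[0,0,0],[0,0,0]]]'
python3 - <<'E'
from h import *
o=get_obs();RX=R.from_euler('z',-11.3,degrees=True);N=np.array([.5508,-.3485,0])
print('tool in mixer',RX.inv().apply(o['tool_pos']-N),o['joint_pos'].round(1))
P=cloud(save('side','sd3')); q=((P-N)@RX.as_matrix()).reshape(-1,3)
k=q[(q[:,0]<-.1)&(q[:,0]>-.17)&(abs(q[:,1]-.045)<.03)&(q[:,2]>.115)&(q[:,2]<.14)]; print(len(k),k.mean(0) if len(k) else '')
RM=R.from_euler('xyz',[180,0,78.7],degrees=True)
print(rows(N+RX.apply([-.185,.044,.118]),RM))
E
```

```text
clock: 16.17
tool_pos: [0.3749, -0.2686, 0.1982]
orientation: [-179.9, -0.1, 78.9]
force: [-0.4, 0.1, 0.4]
opening: 0.0597
clock: 16.58
tool_pos: [0.3795, -0.2703, 0.1978]
orientation: [-179.9, -0.0, 78.9]
force: [-0.2, 0.3, 0.7]
opening: 0.0263
clock: 17.0
tool_pos: [0.3789, -0.2701, 0.1978]
orientation: [-179.9, -0.0, 78.9]
force: [-0.3, -1.0, 0.1]
opening: 0.001
tool in mixer [-0.1839784   0.04321165  0.19775452] [-11.2   2.6 -28.3  -0.  -59.2 -89.9]
52 [-0.13935176  0.05158584  0.12567084]
(array([ 0.0037, -0.0043,  0.3991]), array([-0.0003, -0.0001,  0.0007]))
```

```bash
python3 -m handwheel '[[[0,0,0.1],[0,0,0]],[[0,0,0.2],[0,0,0]],[[0.01,0,0.3],[0,0,0]],[[0.015,0,0.37],[0,0,0]],[[0.015,0,0.4],[0,0,0]]]'
python3 -m handwheel '[[[0,0.05,0],[0,0,0]],[[0,0.1,0],[0,0,0]],[[0,0.15,0],[0,0,0]],[[0,0.2,0],[0,0,0]],[[0,0.25,0],[0,0,0]]]'
python3 -m handwheel '[[[0,0.03,0],[0,0,0]],[[0,0.06,0],[0,0,0]],[[0,0.09,0],[0,0,0]],[[0,0.12,0],[0,0,0]],[[0,0.14,0],[0,0,0]]]'
python3 - <<'E'
from h import *
o=get_obs();RX=R.from_euler('z',-11.3,degrees=True);N=np.array([.5508,-.3485,0])
print('tool in mixer',RX.inv().apply(o['tool_pos']-N),RX.inv().apply(o['force']))
E
```

```text
clock: 17.47
tool_pos: [0.3782, -0.2666, 0.1161]
orientation: [-179.8, -0.1, 78.9]
force: [-0.0, 0.3, 1.1]
opening: 0.0003
clock: 17.88
tool_pos: [0.4299, -0.2771, 0.1185]
orientation: [-180.0, -0.0, 78.9]
force: [-1.2, -1.0, 1.7]
opening: 0.0004
clock: 18.3
tool_pos: [0.4562, -0.282, 0.1175]
orientation: [-179.9, -0.0, 78.9]
force: [-0.7, 0.1, -2.1]
opening: 0.0004
tool in mixer [-0.10579536  0.04667105  0.11750212] [-0.69150811 -0.06850046 -2.06842565]
```

```bash
python3 -m handwheel '[[[0,0.015,0],[0,0,0]],[[0,0.03,0],[0,0,0]],[[0,0.04,0],[0,0,0]],[[0,0.05,0],[0,0,0]],[[0,0.05,0],[0,0,0]]]'
python3 - <<'E'
from h import *
o=get_obs();RX=R.from_euler('z',-11.3,degrees=True);N=np.array([.5508,-.3485,0])
print('tool in mixer',RX.inv().apply(o['tool_pos']-N),RX.inv().apply(o['force']))
P=cloud(save('side','sd4')); q=((P-N)@RX.as_matrix()).reshape(-1,3)
k=q[(q[:,0]<-.05)&(q[:,0]>-.14)&(abs(q[:,1]-.045)<.03)&(q[:,2]>.115)&(q[:,2]<.14)]; print(len(k),k.mean(0) if len(k) else '')
E
```

```text
clock: 18.72
tool_pos: [0.4597, -0.2829, 0.1168]
orientation: [-179.3, -0.1, 78.9]
force: [-17.1, 4.0, 12.5]
opening: 0.0004
tool in mixer [-0.10214926  0.04651214  0.11683033] [-17.58777759   0.59172638  12.45204368]
18 [-0.11253899  0.05297114  0.12419273]
```

```bash
python3 -m handwheel '[[[0,-0.1,0],[0,0,0]],[[0,-0.25,0],[0,0,0]],[[0,-0.4,0],[0,0,0]],[[0,-0.4,-0.2],[0,0,0]],[[0,-0.4,-0.4],[0,0,0]]]'
python3 -m handwheel '[[[0,-0.2,-0.4],[0,0,0]],[[0,-0.2,-0.4],[0,0,0]],[[0,-0.2,-0.4],[0,0,0]]]'
python3 - <<'E'
from h import *
RX=R.from_euler('z',-11.3,degrees=True);N=np.array([.5508,-.3485,0])
a=save('scene','sc8');b=save('side','sd5')
for s in(a,b):
    q=((cloud(s)-N)@RX.as_matrix()).reshape(-1,3)
    k=q[(q[:,0]<-.04)&(q[:,0]>-.15)&(abs(q[:,1]-.045)<.03)&(q[:,2]>.11)&(q[:,2]<.14)]; print(len(k),k.mean(0) if len(k) else '')
print(fitstub(b))
f=lambda s,u,v,w,h:cv2.resize(s['color'][v:v+h,u:u+w,::-1],(400,400),interpolation=cv2.INTER_CUBIC)
cv2.imwrite('pics/g1.png',np.hstack([f(a,95,210,140,140),f(b,250,110,130,130)]))
E
```

```text
clock: 19.18
tool_pos: [0.3831, -0.2677, 0.1966]
orientation: [-179.5, -0.1, 78.9]
force: [2.8, -0.9, 0.8]
opening: 0.0004
clock: 19.43
tool_pos: [0.3487, -0.262, 0.2851]
orientation: [179.5, 0.1, 79.0]
force: [1.1, -0.3, -0.1]
opening: 0.0003
99 [-0.07441313  0.04429634  0.1256744 ]
56 [-0.08230527  0.0514313   0.12407694]
(111, array([0.00237775, 0.11003347, 0.15777897]), np.float64(0.0010449892476654486))
```

View pics/g1.png

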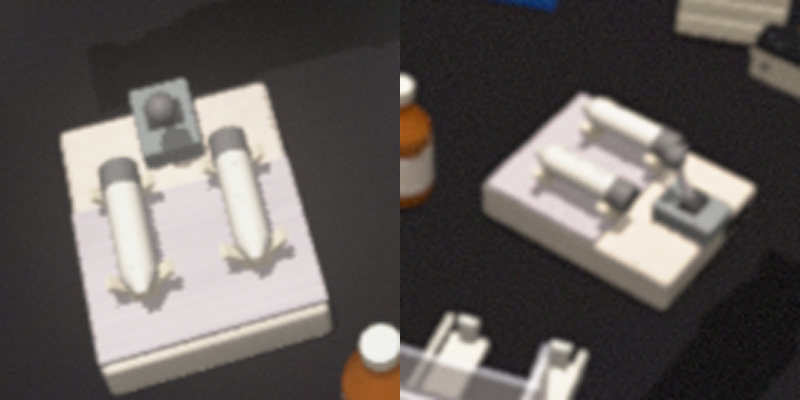

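g1: both tubes lie in their notches, caps toward the robot, and the lever leans over to +x. Final numeric checks before handing in.

```bash
python3 - <<'E'
from h import *
RX=R.from_euler('z',-11.3,degrees=True);N=np.array([.5508,-.3485,0])
from scipy.optimize import least_squares
for t in('sc0','sc8','sd0','sd5'):
    P=cloud(load(t)); q=((P-N)@RX.as_matrix()).reshape(-1,3)
    k=q[(q[:,0]<-.03)&(q[:,0]>-.17)&(abs(q[:,1]-.045)<.03)&(q[:,2]>.115)&(q[:,2]<.14)]
    r=least_squares(lambda c:np.linalg.norm(k-c[:3],axis=1)-c[3],[*k.mean(0),.009],loss='soft_l1',f_scale=.002)
    print(t,'knob',r.x.round(4))
    for n,x0,x1,y0,y1 in(('tipbox',.7,.83,-.12,.04),('bottle',.73,.81,-.28,-.18)):
        m=P[(P[...,0]>x0)&(P[...,0]<x1)&(P[...,1]>y0)&(P[...,1]<y1)&(P[...,2]>.03)]; print(n,m.mean(0).round(4))
    m=P[(P[...,2]>.012)&(P[...,2]<.035)&(P[...,0]>.25)&(P[...,0]<.5)&(P[...,1]>.28)&(P[...,1]<.5)];print('tape',len(m),m.mean(0).round(4) if len(m) else '')
    b=bx(P); print('lane pts z125-152',[int(((abs(b[...,1]-y)<.015)&(abs(b[...,0])<.05)&(b[...,2]>.125)&(b[...,2]<.156)).sum()) for y in(-.04,0,.04)])
print(get_obs()['clock'])
E
```

```text
sc0 knob [-0.1354  0.0439  0.1206  0.0116]
tipbox [ 0.7681 -0.0458  0.0567]
bottle [ 0.7813 -0.2376  0.098 ]
tape 0 
lane pts z125-152 [150, 125, 117]
sc8 knob [-0.0786  0.0444  0.1202  0.0119]
tipbox [ 0.7681 -0.0458  0.0567]
bottle [ 0.7812 -0.2376  0.0983]
tape 0 
lane pts z125-152 [3, 120, 108]
sd0 knob [-0.1381  0.048   0.1212  0.0109]
tipbox [ 0.7715 -0.033   0.0614]
bottle [ 0.7582 -0.2149  0.0906]
tape 514 [0.4073 0.362  0.0224]
lane pts z125-152 [200, 219, 211]
sd5 knob [-0.0795  0.047   0.1175  0.0132]
tipbox [ 0.7714 -0.0328  0.0612]
bottle [ 0.7582 -0.2147  0.0899]
tape 507 [0.4075 0.3618 0.0225]
lane pts z125-152 [41, 241, 228]
19.5333
```

```bash
python3 -c "
from plant import *
print(close_job())"
```

```text
the job is handed in; nothing more can be done
None
```

The job was carried out in the order asked and handed in at about 19.5 s of the 51 s allowed. No check failed. The hand-in gives no verdict, so what follows is from my own measurements.

- **Gate:** It started about 5 mm ajar, so I first pushed it shut to find the stop, then pulled it to about 48 mm. One tube rolled to the chute end. I pushed the gate back onto its stop at about 36 N. The last camera fit puts the grip 6 mm further in than at the start, the same place as at the stop.
- **Tubes in the feed box:** The last pictures show tubes in the middle and near lanes and nothing in the far lane.
- **Tube on the mixer:** I lowered it until it touched the notches (about 13 N, then eased off), and let go. Its fitted axis is within 1 mm of where it should lie, cap toward the robot like the other tube. The loaded tube still lies in its notches.
- **Start lever:** I pushed until the force rose to about 18 N at the stop. The knob moved 57 mm by one camera and 59 mm by the other, against about 58 mm for a full swing.
- **Things standing around:** The tip box, bottle and tape are unmoved within 1 mm. The arm ended clear of everything.

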